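# Empty the column packer's catch tray into the tote

### The arm

A 7-joint arm with a two-finger parallel gripper is mounted at the origin on the work surface. World frame = base frame: x ahead of the robot, y to its left, z up, the work surface at z = 0. Lengths are in m, angles in rad, forces in N, time in s.
With the tool pointing down it reaches from about 0.425 to 0.875 m from the base axis. Payload 9.9 kg.
Tool frame: the origin (TCP) lies between the finger pads; the fingertips stand 14 mm ahead of it and the grasp point (between the pads) lies 5 mm behind it (ctrl.nose_length is the distance from the TCP to the fingertips, in m); z points along the fingers, y is the line along which they close (so a half turn about z gives the same grasp; the last joint's range is limited). The gripper opens to 85 mm and grips with 20 to 120 N. Pads are 22 mm wide; open, the fingers measure 114 mm over their backs; the gripper's body (76 mm by 85 mm) begins 54 mm behind the grasp point. The pads swing forward as they close: fully open they stand 13 mm farther back than shut.
Start: joints at [-1.223, 0.576, 0.025, 1.437, -0.015, 1.129, -0.057], TCP at [0.282, 0.613, 0.245] pointing down, gripper open.
Joint ranges: [-2.76, 2.76], [-0.34, 2.15], [-1.52, 1.57], [0.19, 2.46], [-1.09, 4.23], [0.17, 1.99], [-2.82, 2.82]. Speed limits (rad/s): [2.22, 2.22, 3.01, 3.01, 3.14, 3.14, 3.14].

### API

Orientations are given as a unit quaternion [w, x, y, z].
In Python, from rig import ctrl gives the robot as it stands. The module is installed in compiled form; this text tells all that it offers.
- The arm moves only by the shell command python3 -m crank 'ROWS' [FORCE]. ROWS is JSON, a list of rows, each an object of numbers: "ax", "ay", "az": the turn, a rotation vector about the tool's x, y, z in units of 0.12 rad (1.0 is 0.12 rad); "x", "y", "z": the shift along the tool's x, y, z in units of 0.04 m (1.0 is 0.04 m); "gripper": the closure, from -1 (fully open) to 1 (shut). A call has 1 to 20 rows; each row shifts and turns the commanded pose from where the row before left it, along the tool's axes as they then stand; what a row does not reach is not made up. A row lasts 1/12 s, in which the tool goes at most 41.7 mm and 7.16 degrees, less where a joint would pass 70% of its speed; a pose out of reach is approached as far as the arm can. A call with a number of a shift or a turn outside -1 to 1 is refused whole. A call with a gripper value outside its range is refused whole. The fingers move at their own pace and stop on an object; FORCE is the grip in N (left out, the last holds). Time passes only in rows, so rows that do not move let the fingers close. It gives the time, the measured TCP pose, the force, the opening and the grip force at its end, in the units of the state.
- ctrl.get_state(): the state, without advancing time (a new reading comes with each control period).
- ctrl.camera(name): name is "scene" or "top" or "wrist"; returns a dict with "color" (480x640x3 uint8, blue, green, red), "fx", "fy", "cx", "cy" (pixels), "k1" (the pictures are not rectified: a ray, as slopes to the right and down, at radius r is drawn at 1 + k1 r^2 times it, then the intrinsics apply), "rvec" (rotation vector, rad) and "tvec" (3), from world to camera coordinates, as OpenCV has them; the wrist camera has in their place "T_tool_cam" (4x4, takes a point from camera to tool coordinates, whose origin is the TCP and whose axes are the flange's). Camera axes: x right, y down, z forward; pixel columns grow to the right and rows downward; lengths in m; the calibration is good to about 2 mm. A picture is of the moment at which its call begins: read the wrist's pose just before it. There is no depth.
- ctrl.finish_job(): hands the job in; it is judged then, once.
Trained networks look in the newest picture that a camera, given by its name, has taken for a name from the list of things; names that differ only in an ending like _2 or _b are one class to them, and where a whole thing is asked for, a point or a joint stands for the part that bears it (a point fixed in the world has none). Each returns a list of dicts, best first, with "confidence" (0 to 1); they miss things now and then, are a little off and sometimes report something else, mostly with a low value. They report only what shows in the picture. A call takes as long as a camera call. They do not tell look-alikes from the thing itself.
- ctrl.spot_in(camera, target): "extent" ([left, top, right, bottom] in pixels, round what is visible of it).
- ctrl.pinpoint(camera, target): "point" ([row, column] in pixels: a listed point, or the origin of a listed thing).
The state is a dict: "clock": time; "joints": joint angles; "dq": joint speeds; "tau": joint torques, N m; "ee_pos": TCP position; "ee_rot": TCP orientation; "ft_force": force on the tool from outside, world axes, zero at the start; "ft_torque": the same for the moment, N m; "finger_gap": finger opening in m; "grasp_force": force on a finger pad.
Only numpy, scipy, OpenCV 4.12 (cv2) and the standard library are available. Lean on these libraries where they do the work, as an engineer would, in place of code of your own. Each camera call takes 0.05 s, during which the arm holds its last target. There are 200 camera calls.

### The job

Take the two finished columns, the ones with a thick square cap on both ends, out of the packing station's sloping catch tray, reaching in at a slant below its clear guard, and lay each one flat on the floor of the tote; set them down, do not drop them. Leave the unfinished column where it lies in the tray, keep the bottle in the tote standing in its place, and do not disturb the other things on the bench. When both columns are in the tote, press the tray-cleared button on the small console fully down and let it come up again.

Things in the scene. Friction and masses are not known exactly. Their poses are not given: they have to be found in the camera images.
- station: Packing station, fixed, 284 mm wide (y); x points away from the robot at yaw 0. Origin on the table under the middle column's centre, which lies 85 mm up. Steel catch tray slopes up along +x at 35 degrees; three columns side by side about 82 mm apart, 20 mm from tray to axis; side walls at y +-136 mm, 27 mm off the tray. White housing behind: x 80 to 175, 140 mm high.
- guard_edge (a point): Middle of the front edge's underside of the level clear guard over the tray, 205 mm above the table. The guard covers station x -10 to +99 mm, all its width, with an aluminium bar along the front. Below it the tool must lean 30 to 45 degrees, its body towards station -x; draw a column out along -x before raising it high.
- tray_lip (a point): Middle of the top of the lip at the tray's low end; the columns' lower ends rest on it. It stands 16 mm off the tray and is 5 mm thick.
- column_a: Finished column (two alike), free, 0.3 kg: white tube 34 mm across, thick square aluminium cap (40 x 40 x 26 mm) on BOTH ends, 130 mm long in all. Origin at its centre, x along its length, y and z square to the caps. Starts in the catch tray, x up the 35 degree slope, y level, z off the slope; which of the three places across it has varies.
- column_b: Finished column (two alike), free, 0.3 kg: white tube 34 mm across, thick square aluminium cap (40 x 40 x 26 mm) on BOTH ends, 130 mm long in all. Origin at its centre, x along its length, y and z square to the caps. Starts in the catch tray, x up the 35 degree slope, y level, z off the slope; which of the three places across it has varies.
- unfinished: Unfinished column, free, stays in the tray: same tube, 120 mm long in all, thick square cap on its upper end only; near the lower end, by the lip, just a thin square plate (40 x 40 x 4 mm) and 23 mm of bare round tube beyond it. Axes as for a finished column; bare end at x -65 mm, cap end at x +55 mm from its origin.
- tote: Blue plastic tote, fixed, open on top, 300 x 200 mm outside (x, y), 70 mm high, walls and floor 5 mm. Origin at the centre of its underside.
- bottle: Amber bottle with a black cap, 64 mm diameter, 150 mm high, 0.4 kg, standing in the tote near its +x end. Origin at the centre of its underside.
- cleared (a joint): Tray-cleared push button: 0 released, 0.006 m fully down, 4 N spring.
- cleared_top (a point): Centre of the top of the button cap (round, 32 mm diameter, pressed straight down). The button sits on a fixed grey console 70 x 64 mm, 40 mm high, at the right, beyond the tote.
- jar: Glass jar with a lid, 70 mm diameter, 90 mm high; bystander. Origin at the centre of its underside.
- beaker: Glass beaker, 80 mm diameter, 95 mm high; bystander. Origin at the centre of its underside.
- mouse: Black computer mouse, 110 x 60 x 24 mm; bystander. Origin at the centre of its underside.
- marker: Marker pen lying flat, about 128 x 15 x 15 mm; bystander. Origin under its barrel.
- tape: Roll of tape lying flat, 90 mm diameter, 20 mm high; bystander. Origin at the centre of its underside.
There are look-alikes about, which are no part of the job. There is more than one size of the bottle; the one meant has the size given above. What is shaped like the column_a but purple is not meant.

How it is judged:
On the way, in this order (a step that is already met when the one before it is completed fails the run):
1. both finished columns lie flat on the tote's floor, let go (x of column_a in the frame of tote between -0.14 and 0.14 m and y of column_a in the frame of tote between -0.09 and 0.09 m and z of column_a in the frame of tote between 0.015 and 0.035 m and angle between column_a's own x axis and vertical between 1.4 and 1.74 rad and contact force between each of column_a, column_b and the fingers below 0.2 N and linear speed of each of column_a, column_b below 0.03 m/s and x of column_b in the frame of tote between -0.14 and 0.14 m and y of column_b in the frame of tote between -0.09 and 0.09 m and z of column_b in the frame of tote between 0.015 and 0.035 m and angle between column_b's own x axis and vertical between 1.4 and 1.74 rad), for 0.2 s.
2. the tray-cleared button is pressed fully down (value of joint cleared above 0.0045 m), for 0.05 s.
At the end, for the whole second after the job is handed in: Both finished columns lie on the tote's floor (centre inside the walls, 15 to 35 mm above the tote's underside, length level within about 10 degrees), at rest and released; the button is up again; the unfinished column is within 25 mm of its start, the bottle upright within 30 mm of its start (all of step 1 and value of joint cleared below 0.002 m and distance of unfinished from where it was at the start of the episode below 0.025 m and distance of bottle from where it was at the start of the episode below 0.03 m and angle between bottle's own z axis and vertical below 0.15 rad); the robot touches nothing.
It fails at once if a finished column is dropped (falls faster than 0.7 m/s with no finger on it) ((linear speed of column_a above 0.7 m/s and contact force between column_a and the fingers below 0.01 N) or (linear speed of column_b above 0.7 m/s and contact force between column_b and the fingers below 0.01 N)).
It fails at once if the unfinished column is moved more than 50 mm (distance of unfinished from where it was at the start of the episode above 0.05 m).
It fails at once if the bottle is knocked (moved more than 50 mm or leaning more than 0.4 rad) (distance of bottle from where it was at the start of the episode above 0.05 m or angle between bottle's own z axis and vertical above 0.4 rad).
It fails at once if another thing on the bench is moved more than 50 mm (distance of any of jar, beaker, mouse, marker, tape from where it was at the start of the episode above 0.05 m).
It also fails if it takes over 72 s, if anything falls off the work surface, if the arm or the gripper's body presses on something with over 40 N, if the wrist force passes 120 N, or if a joint passes its speed limit or range.

## Working session

There is one attempt and no reset: what is moved stays moved. The work goes in short steps, Python scripts to look and compute and a shell command to move; the robot and the scene stay as the last step left them, time stands still between calls to the robot, and variables do not carry over. Pictures are saved under pics/ and viewed, at most 10 in all, crops included, and the job is handed in when it is done.

```bash
mkdir -p pics; ls; cat > h.py <<'E'
import numpy as np, cv2
from rig import ctrl
from scipy.spatial.transform import Rotation as R
def cam(n):
    s=ctrl.get_state(); c=ctrl.camera(n)
    if n=='wrist':
        T=np.eye(4); q=s['ee_rot']; T[:3,:3]=R.from_quat(q,scalar_first=True).as_matrix(); T[:3,3]=s['ee_pos']
        M=T@np.array(c['T_tool_cam']); c['Rcw']=M[:3,:3]; c['o']=M[:3,3]
    else:
        A=cv2.Rodrigues(np.array(c['rvec'],float))[0]; c['Rcw']=A.T; c['o']=-A.T@np.array(c['tvec']).ravel()
    c['K']=np.array([[c['fx'],0,c['cx']],[0,c['fy'],c['cy']],[0,0,1.]])
    return c
def ray(c,row,col):
    # invert radial model numerically
    d=np.array([(col-c['cx'])/c['fx'],(row-c['cy'])/c['fy']]); u=d.copy()
    for _ in range(30): u=d/(1+c['k1']*(u@u))
    return c['o'],c['Rcw']@np.array([u[0],u[1],1.])
def atz(c,row,col,z):
    o,d=ray(c,row,col); return o+d*(z-o[2])/d[2]
def tri(L):
    A=np.zeros((3,3));b=np.zeros(3)
    for c,r,k in L:
        o,d=ray(c,r,k); d=d/np.linalg.norm(d); P=np.eye(3)-np.outer(d,d); A+=P;b+=P@o
    x=np.linalg.solve(A,b)
    res=[]
    for c,r,k in L:
        o,d=ray(c,r,k); d=d/np.linalg.norm(d); res.append(np.linalg.norm((np.eye(3)-np.outer(d,d))@(x-o)))
    return x,max(res)
def proj(c,p):
    q=c['Rcw'].T@(np.asarray(p)-c['o']); u=q[:2]/q[2]; u=u*(1+c['k1']*(u@u)); return c['fy']*u[1]+c['cy'],c['fx']*u[0]+c['cx']
E
python3 - <<'E'
from h import *
np.set_printoptions(precision=3,suppress=True)
C={}
for n in ['scene','top','wrist']:
    c=cam(n); C[n]=c; cv2.imwrite(f'pics/{n}0.png',c['color']); print(n,c['o'],c['Rcw'][:,2],c['fx'],c['k1'])
    for t in ['station','guard_edge','tray_lip','column_a','unfinished','tote','bottle','cleared_top','jar','beaker','mouse','marker','tape']:
        print(t,[(round(d['confidence'],2),np.round(d['point']).astype(int).tolist()) for d in ctrl.pinpoint(n,t)][:5])
print(C['wrist']['T_tool_cam'], ctrl.get_state(), ctrl.nose_length)
E
```

```text
pics
scene [0.673 0.727 0.837] [-0.086 -0.72  -0.689] 444.6519875945379 -0.02000951364162465
station [(0.84, [363, 324])]
guard_edge [(0.86, [304, 329])]
tray_lip [(0.82, [363, 348])]
column_a [(0.86, [292, 414]), (0.85, [342, 322]), (0.62, [310, 340])]
unfinished []
tote [(0.81, [223, 297]), (0.51, [216, 259])]
bottle [(0.86, [216, 261]), (0.74, [235, 216]), (0.68, [477, 383]), (0.17, [374, 306])]
cleared_top [(0.4, [169, 337])]
jar [(0.85, [206, 391])]
beaker [(0.81, [177, 283])]
mouse [(0.6, [380, 445])]
marker [(0.69, [479, 386])]
tape []
top [0.292 0.009 1.633] [ 0.192  0.011 -0.981] 574.9652363595648 -0.14431833396382648
station [(0.86, [249, 247]), (0.55, [234, 230])]
guard_edge [(0.77, [238, 232]), (0.62, [254, 271]), (0.31, [328, 421])]
tray_lip [(0.93, [259, 236])]
column_a [(0.88, [244, 244]), (0.77, [332, 306]), (0.75, [254, 269])]
unfinished [(0.52, [227, 215])]
tote [(0.89, [240, 402])]
bottle [(0.81, [205, 414]), (0.62, [332, 421]), (0.45, [226, 175])]
cleared_top [(0.4, [283, 478])]
jar [(0.69, [330, 419])]
beaker [(0.95, [234, 473])]
mouse [(0.94, [335, 229])]
marker
[... 290 characters left out ...]
 (0.47, [404, 279])]
beaker []
mouse [(0.66, [352, 88])]
marker [(0.71, [406, 280])]
tape []
[[ 0.    -0.949 -0.316  0.083]
 [ 1.     0.001 -0.    -0.001]
 [ 0.    -0.316  0.949 -0.13 ]
 [ 0.     0.     0.     1.   ]] {'clock': 2.1, 'joints': array([-1.223,  0.576,  0.025,  1.437, -0.015,  1.129, -0.057]), 'dq': array([ 0.001,  0.   ,  0.   ,  0.001, -0.001, -0.001, -0.001]), 'tau': array([  0.   , -76.547,   2.249, -28.631,   0.015,   0.003,  -0.   ]), 'ee_pos': array([0.282, 0.613, 0.245]), 'ee_rot': array([-0.   ,  0.214,  0.977, -0.   ]), 'ft_force': array([ 0.426, -0.864, -0.193]), 'ft_torque': array([-0.024,  0.006, -0.026]), 'grasp_force': 0.0, 'finger_gap': 0.08538034519302533} 0.014
```

View pictures.

View pics/scene0.png

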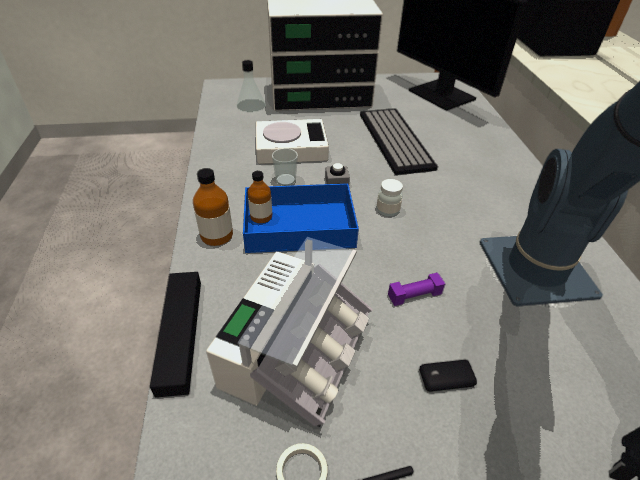

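View pics/top0.png

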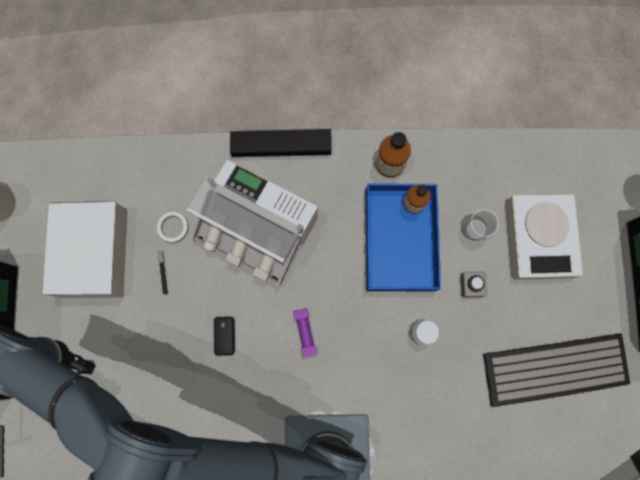

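```bash
cat > m.py <<'E'
from h import *
from scipy.optimize import least_squares
np.set_printoptions(precision=4,suppress=True)
def st(p,yx):  # station point -> world
    x,y,a=p; c,s=np.cos(a),np.sin(a); return np.array([x+c*yx[0]-s*yx[1],y+s*yx[0]+c*yx[1],yx[2]])
E
python3 - <<'E'
from m import *
S,T=cam('scene'),cam('top')
print('lip',tri([(S,363,348),(T,259,236)]),'guard',tri([(S,304,329),(T,238,232)]),'org',tri([(S,363,324),(T,249,247)]),'mid',tri([(S,342,322),(T,244,244)]))
print('tote',tri([(S,223,297),(T,240,402)]),'btn',tri([(S,169,337),(T,283,478)]),'bot',tri([(S,216,261),(T,205,414)]))
print('jar',tri([(S,206,391),(T,330,419)]),'purp',tri([(S,292,414),(T,332,306)]))
obs=[(S,363,348,(-.053,0,.043)),(T,259,236,(-.053,0,.043)),(S,304,329,(-.01,0,.205)),(T,238,232,(-.01,0,.205)),(S,342,322,(0,0,.085)),(T,244,244,(0,0,.085)),(T,254,269,(0,-.082,.085))]
f=lambda p:np.concatenate([np.array(proj(c,st(p,q)))-[r,k] for c,r,k,q in obs])
r=least_squares(f,[.5,.2,-.4],loss='soft_l1'); print(r.x,f(r.x).round(1))
# hypothesised tote rim: fit via blue mask
for n,c in(('S',S),('T',T)):
    hsv=cv2.cvtColor(c['color'],cv2.COLOR_BGR2HSV); m=cv2.inRange(hsv,(100,150,60),(125,255,255))
    k=max(cv2.findContours(m,0,1)[0],key=cv2.contourArea); box=cv2.boxPoints(cv2.minAreaRect(k)); print(n,box.tolist())
    if n=='T': print([atz(c,b[1],b[0],.07)[:2] for b in box])
x0,y0=185,220
a=cv2.resize(S['color'][230:430,205:385],None,fx=3,fy=3,interpolation=cv2.INTER_CUBIC)
b=cv2.resize(T['color'][150:300,170:330],None,fx=3.75,fy=3.75,interpolation=cv2.INTER_CUBIC)
cv2.imwrite('pics/crop.png',cv2.resize(np.hstack([a[:560],b[:560]]),(800,395)))
E
```

```text
lip (array([0.5459, 0.2475, 0.0336]), np.float64(0.004268953308238989)) guard (array([0.5808, 0.23  , 0.204 ]), np.float64(0.004290176703509573)) org (array([ 0.5861,  0.2199, -0.0082]), np.float64(0.0006631035305380328)) mid (array([0.5895, 0.2178, 0.0672]), np.float64(0.003362450295656866))
tote (array([ 0.6059, -0.2315, -0.0007]), np.float64(0.004092877154621955)) btn (array([ 0.4672, -0.4339,  0.0401]), np.float64(5.494522649112313e-05)) bot (array([ 0.7087, -0.2713,  0.0001]), np.float64(0.0030733489103508416))
jar (array([ 0.3365, -0.2616,  0.0216]), np.float64(0.005420754527313438)) purp (array([0.3436, 0.0515, 0.0013]), np.float64(0.00034450094047512993))
[ 0.5919  0.2246 -0.4774] [-2.6 -1.1  1.3 -1.6  0.1  1.  -2.5  0.8 -1.6  1.  -3.2 -2.9 -0.1 -1.5]
S [[240.9226531982422, 187.22076416015625], [355.1849060058594, 182.25283813476562], [358.02264404296875, 247.520751953125], [243.76040649414062, 252.48867797851562]]
T [[365.6541748046875, 184.03009033203125], [437.93719482421875, 183.10336303710938], [439.29449462890625, 288.9705810546875], [367.011474609375, 289.8973083496094]]
[array([ 0.7515, -0.1247]), array([ 0.7508, -0.3306]), array([ 0.4501, -0.3167]), array([ 0.452 , -0.1182])]
```

View pics/crop.png

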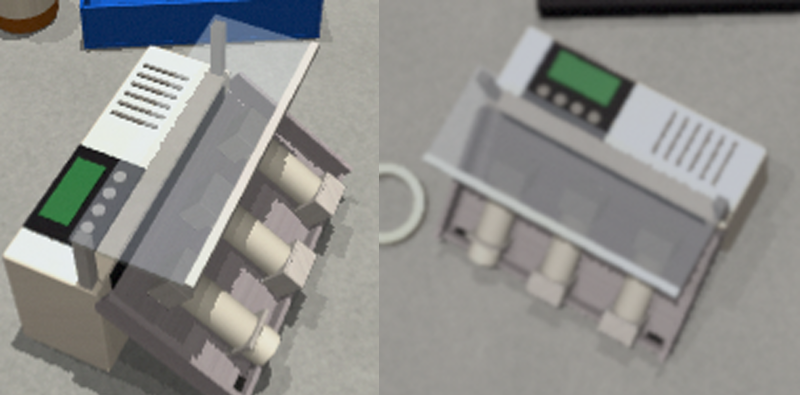

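Scene: candidates for the finished columns are scene (row,col) ≈(347,332) middle, (315,347) right, (383,318) left with bare tube end (unfinished), and the purple one at (290,415), not meant. The crop shows square caps on the lower ends of the middle and right columns, and thin plate plus bare tube on the left one (top view 227,215). So I take the middle (station y=0) and right (y=-82). The bottle meant is the small one in the tote (216,261), not the big one (215,212).

```bash
cat >> m.py <<'E'
def Rst(yaw,tilt):  # tool x=-station x, z down, leaned by tilt
    X=-np.array([np.cos(yaw),np.sin(yaw),0]); Z=np.array([0,0,-1.]); Y=np.cross(Z,X)
    return R.from_matrix(np.column_stack([X,Y,Z]))*R.from_rotvec([0,-tilt,0])
def go(pos,rot):
    s=ctrl.get_state(); r=R.from_quat(s['ee_rot'],scalar_first=True)
    print('t',s['clock'],'turn',(r.inv()*rot).as_rotvec()/.12,'shift now-axes',r.inv().apply(pos-s['ee_pos'])/.04,'shift goal-axes',rot.inv().apply(pos-s['ee_pos'])/.04)
c35,s35=np.cos(np.radians(35)),np.sin(np.radians(35))
def col(p,y,a,n): # point on column at slot y, a along slope, n off the axis
    return st(p,(a*c35-n*s35,y,.085+a*s35+n*c35))
E
python3 -c "
from m import *
p=[.592,.225,-.477]
go(col(p,-.041,-.008,.2),Rst(p[2],np.radians(35)))"
```

```text
t 2.2 turn [ 0.1148 -5.0896  0.3649] shift now-axes [-8.0128 -6.4593  0.0269] shift goal-axes [-6.7808 -6.0907  4.7805]
```

```bash
python3 -m crank '[{"ay":-0.85,"az":0.06,"gripper":-0.4},{"ay":-0.85,"az":0.06,"gripper":-0.4},{"ay":-0.85,"az":0.06,"gripper":-0.4},{"ay":-0.85,"az":0.06,"gripper":-0.4},{"ay":-0.85,"az":0.06,"gripper":-0.4},{"ay":-0.85,"az":0.06,"gripper":-0.4},{"x":-0.68,"y":-0.61,"z":0.48},{"x":-0.68,"y":-0.61,"z":0.48},{"x":-0.68,"y":-0.61,"z":0.48},{"x":-0.68,"y":-0.61,"z":0.48},{"x":-0.68,"y":-0.61,"z":0.48},{"x":-0.68,"y":-0.61,"z":0.48},{"x":-0.68,"y":-0.61,"z":0.48},{"x":-0.68,"y":-0.61,"z":0.48},{"x":-0.68,"y":-0.61,"z":0.48},{"x":-0.68,"y":-0.61,"z":0.48},{},{}]'
python3 - <<'E'
from m import *
p=[.592,.225,-.477]
go(col(p,-.041,-.008,.2),Rst(p[2],np.radians(35)))
c=cam('wrist'); im=c['color'].copy(); np.save('/tmp/w.npy',np.array([c],dtype=object),allow_pickle=True)
for t in ['column_a','unfinished','guard_edge','tray_lip','station']:
    print(t,[(round(d['confidence'],2),np.round(d['point'],1).tolist()) for d in ctrl.pinpoint('wrist',t)][:4])
for y in(-.082,0,.082):
    for a in(-.065,0,.065):
        r,k=proj(c,col(p,y,a,0)); cv2.circle(im,(int(k),int(r)),3,(0,0,255),-1)
for q in [(-.053,0,.043),(-.01,0,.205),(-.01,.142,.205),(-.01,-.142,.205)]:
    r,k=proj(c,st(p,q)); cv2.circle(im,(int(k),int(r)),3,(0,255,0),-1)
cv2.imwrite('pics/w1.png',im)
E
```

```text
t 2.2 turn [ 0.1148 -5.0896  0.3649] shift now-axes [-8.0128 -6.4593  0.0269] shift goal-axes [-6.7808 -6.0907  4.7805]
column_a []
unfinished []
guard_edge []
tray_lip []
station []$[0]: bad value
```

View pics/w1.png

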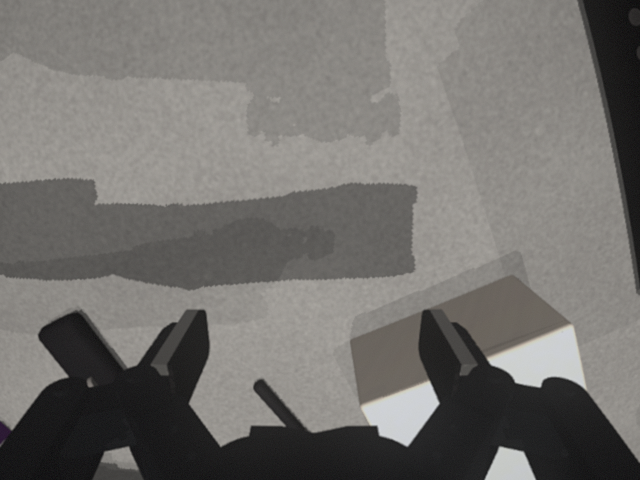

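The move was refused ("bad value"), so this is still the start view of bare bench. I'll give every key in every row.

```bash
python3 -m crank '[{"ax":0,"ay":-0.85,"az":0.06,"x":0,"y":0,"z":0,"gripper":-0.4}]'; python3 -c "
from rig import ctrl; print(ctrl.get_state())"
```

```text
clock: 2.58
ee_pos: [0.2893, 0.6099, 0.2459]
ee_rot: [0.051, 0.222, 0.974, -0.011]
ft_force: [1.8, -1.3, -1.0]
finger_gap: 0.0753
grasp_force: 0.0
{'clock': 2.5833, 'joints': array([-1.29498083,  0.57943886,  0.07697171,  1.43793055,  0.06800066,
        1.13676014, -0.13735251]), 'dq': array([-1.03696767,  0.05976852,  0.57299165,  0.00881756,  1.10727765,
        0.10398923, -1.10414131]), 'tau': array([  3.38630274, -78.3816433 ,  -3.6143969 , -28.83734465,
        -4.34388533,  -0.41883976,   3.8992855 ]), 'ee_pos': array([0.28926882, 0.60987968, 0.2458616 ]), 'ee_rot': array([ 0.05093613,  0.2222577 ,  0.97359318, -0.01110564]), 'ft_force': array([ 1.8169389 , -1.3069648 , -1.01300445]), 'ft_torque': array([-0.03527804,  0.02445933, -0.00094328]), 'grasp_force': 0.0, 'finger_gap': 0.07526102246231539}
```

```bash
python3 -m crank '[{"ax":0,"ay":-0.85,"az":0.06,"x":0,"y":0,"z":0,"gripper":-0.4},{"ax":0,"ay":-0.85,"az":0.06,"x":0,"y":0,"z":0,"gripper":-0.4},{"ax":0,"ay":-0.85,"az":0.06,"x":0,"y":0,"z":0,"gripper":-0.4},{"ax":0,"ay":-0.85,"az":0.06,"x":0,"y":0,"z":0,"gripper":-0.4},{"ax":0,"ay":-0.85,"az":0.06,"x":0,"y":0,"z":0,"gripper":-0.4},{"ax":0,"ay":0,"az":0,"x":-0.68,"y":-0.61,"z":0.4,"gripper":-0.4},{"ax":0,"ay":0,"az":0,"x":-0.68,"y":-0.61,"z":0.4,"gripper":-0.4},{"ax":0,"ay":0,"az":0,"x":-0.68,"y":-0.61,"z":0.4,"gripper":-0.4},{"ax":0,"ay":0,"az":0,"x":-0.68,"y":-0.61,"z":0.4,"gripper":-0.4},{"ax":0,"ay":0,"az":0,"x":-0.68,"y":-0.61,"z":0.4,"gripper":-0.4},{"ax":0,"ay":0,"az":0,"x":-0.68,"y":-0.61,"z":0.4,"gripper":-0.4},{"ax":0,"ay":0,"az":0,"x":-0.68,"y":-0.61,"z":0.4,"gripper":-0.4},{"ax":0,"ay":0,"az":0,"x":-0.68,"y":-0.61,"z":0.4,"gripper":-0.4},{"ax":0,"ay":0,"az":0,"x":0,"y":0,"z":0,"gripper":-0.4},{"ax":0,"ay":0,"az":0,"x":0,"y":0,"z":0,"gripper":-0.4}]'
cat > look.py <<'E'
from m import *
p=[.592,.225,-.477]
go(col(p,-.041,-.008,.2),Rst(p[2],np.radians(35)))
c=cam('wrist'); im=c['color'].copy(); print(ctrl.get_state()['joints'])
for t in ['column_a','unfinished','guard_edge','tray_lip','station']:
    print(t,[(round(d['confidence'],2),np.round(d['point'],1).tolist()) for d in ctrl.pinpoint('wrist',t)][:4])
for y in(-.082,0,.082):
    for a in(-.065,0,.065):
        r,k=proj(c,col(p,y,a,0)); cv2.circle(im,(int(k),int(r)),3,(0,0,255),-1)
for q in [(-.053,0,.043),(-.01,0,.205),(-.01,.142,.205),(-.01,-.142,.205)]:
    r,k=proj(c,st(p,q)); cv2.circle(im,(int(k),int(r)),3,(0,255,0),-1)
cv2.imwrite('pics/w2.png',im)
E
python3 look.py
```

```text
clock: 3.83
ee_pos: [0.4185, 0.322, 0.2637]
ee_rot: [0.294, 0.227, 0.926, -0.065]
ft_force: [-0.7, 0.9, 0.3]
finger_gap: 0.0596
grasp_force: 0.0
t 3.8333 turn [ 0.0957  0.0056 -0.0621] shift now-axes [-1.3147 -1.1964  1.4951] shift goal-axes [-1.3069 -1.1889  1.5079]
[-1.4378  0.3603  0.4013  2.019   0.6421  0.8622 -0.4133]
column_a [(0.95, [250.3, 305.1]), (0.73, [250.1, 225.1]), (0.69, [110.8, 26.1])]
unfinished [(0.8, [249.5, 377.0])]
guard_edge [(0.88, [351.7, 303.6]), (0.52, [167.4, 490.3])]
tray_lip [(0.91, [190.4, 304.3])]
station [(0.78, [191.1, 305.5]), (0.67, [310.4, 32.9])]
```

View pics/w2.png

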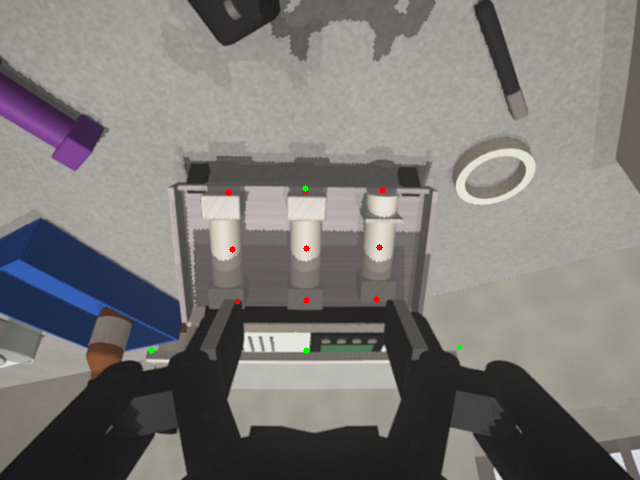

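Close view confirms it: middle (305,250) and left-in-image (225,250) columns have thick caps at both ends; the right one (378,248) has the bare tube and thin plate.

```bash
python3 - <<'E'
from m import *
S,T,W=cam('scene'),cam('top'),cam('wrist')
obs=[(S,363,348,(-.053,0,.043),1),(T,259,236,(-.053,0,.043),1),(S,304,329,(-.01,0,.205),1),(T,238,232,(-.01,0,.205),1),
(W,250.3,305.1,(0,0,.085),3),(W,190.4,304.3,(-.053,0,.043),3),(W,351.7,303.6,(-.01,0,.205),3)]
f=lambda p:np.concatenate([w*(np.array(proj(c,st(p,q)))-[r,k]) for c,r,k,q,w in obs])
r=least_squares(f,[.592,.225,-.477],loss='soft_l1'); p=r.x; print(p,f(p).round(1))
n=R.from_euler('z',p[2]).apply([-s35,0,c35]); P0=st(p,(0,0,.085))
for rr,k in [(250.3,305.1),(250.1,225.1),(249.5,377)]:
    o,d=ray(W,rr,k); x=o+d*((P0-o)@n)/(d@n); print(R.from_euler('z',-p[2]).apply(x-st(p,(0,0,0))))
# tube edges per column at a few rows
g=cv2.cvtColor(W['color'],cv2.COLOR_BGR2GRAY).astype(int)
for row in (230,240,250):
  print(row,[int(v) for v in g[row,196:256:3]], [int(v) for v in g[row,276:336:3]])
s=ctrl.get_state();print(R.from_euler('z',-p[2]).apply(s['ee_pos']-st(p,(0,0,0))))
go(col(p,-.0,-.008,.11),Rst(p[2],np.radians(35)))
E
```

```text
[ 0.5923  0.2264 -0.4844] [-1.6 -1.2  1.1 -2.3  0.9  0.9 -2.7  0.1  0.3 -2.  -0.7 -0.2  1.   1.4]
[-0.0001  0.0007  0.0849]
[-0.0004 -0.089   0.0847]
[-0.0007  0.0817  0.0845]
230 [147, 155, 169, 142, 176, 202, 212, 219, 222, 216, 204, 188, 170, 143, 108, 111, 170, 191, 177, 167] [189, 178, 189, 175, 145, 181, 200, 211, 219, 223, 215, 205, 190, 168, 120, 184, 181, 177, 180, 181]
240 [107, 108, 108, 109, 163, 198, 210, 217, 223, 218, 206, 192, 174, 148, 108, 110, 110, 108, 110, 111] [111, 111, 112, 99, 143, 182, 201, 212, 221, 222, 215, 203, 188, 165, 113, 111, 112, 111, 114, 114]
250 [98, 98, 96, 97, 133, 193, 207, 215, 222, 220, 209, 194, 175, 153, 107, 96, 96, 95, 97, 98] [97, 96, 96, 96, 142, 183, 202, 213, 222, 223, 214, 203, 185, 162, 104, 97, 95, 96, 98, 97]
[-0.2007  0.0059  0.2628]
t 4.2833 turn [0.1473 0.0086 0.0292] shift now-axes [-1.3569 -0.22    3.7678] shift goal-axes [-1.3614 -0.1486  3.7697]
```

```bash
python3 -m crank '[{"ax":0.15,"ay":0,"az":0.03,"x":-0.33,"y":-0.02,"z":0.75,"gripper":-0.4},{"ax":0,"ay":0,"az":0,"x":-0.33,"y":-0.03,"z":0.75,"gripper":-0.4},{"ax":0,"ay":0,"az":0,"x":-0.33,"y":-0.03,"z":0.75,"gripper":-0.4},{"ax":0,"ay":0,"az":0,"x":-0.37,"y":-0.03,"z":0.75,"gripper":-0.4},{"ax":0,"ay":0,"az":0,"x":0,"y":0,"z":0.75,"gripper":-0.4},{"ax":0,"ay":0,"az":0,"x":0,"y":0,"z":0.6,"gripper":-0.4},{"ax":0,"ay":0,"az":0,"x":0,"y":0,"z":0.6,"gripper":-0.4},{"ax":0,"ay":0,"az":0,"x":0,"y":0,"z":0.6,"gripper":-0.4},{"ax":0,"ay":0,"az":0,"x":0,"y":0,"z":0,"gripper":-0.4},{"ax":0,"ay":0,"az":0,"x":0,"y":0,"z":0,"gripper":-0.4}]'
cat >> m.py <<'E'
P=[.5923,.2264,-.4844]
E
python3 -c "
from m import *
go(col(P,-.0,-.008,.002),Rst(P[2],np.radians(35)))"
```

```text
clock: 5.12
ee_pos: [0.5679, 0.2402, 0.1117]
ee_rot: [0.292, 0.229, 0.926, -0.074]
ft_force: [0.3, -0.0, 0.1]
finger_gap: 0.0599
grasp_force: 0.0
t 5.1167 turn [-0.0275  0.0108 -0.0006] shift now-axes [ 0.01   -0.0181  0.8977] shift goal-axes [ 0.0089 -0.0211  0.8977]
```

```bash
python3 -m crank '[{"ax":0,"ay":0,"az":0,"x":0,"y":-0.02,"z":0.45,"gripper":-0.4},{"ax":0,"ay":0,"az":0,"x":0,"y":0,"z":0.45,"gripper":-0.4},{"ax":0,"ay":0,"az":0,"x":0,"y":0,"z":0,"gripper":-0.4},{"ax":0,"ay":0,"az":0,"x":0,"y":0,"z":0,"gripper":0},{"ax":0,"ay":0,"az":0,"x":0,"y":0,"z":0,"gripper":0.1},{"ax":0,"ay":0,"az":0,"x":0,"y":0,"z":0,"gripper":0.4},{"ax":0,"ay":0,"az":0,"x":0,"y":0,"z":0,"gripper":0.6},{"ax":0,"ay":0,"az":0,"x":0,"y":0,"z":0,"gripper":0.6},{"ax":0,"ay":0,"az":0,"x":0,"y":0,"z":0,"gripper":0.6},{"ax":0,"ay":0,"az":0,"x":0,"y":0,"z":0,"gripper":0.6}]' 60
python3 -c "
from m import *
go(col(P,-.0,-.008,.002),Rst(P[2],np.radians(35)))"
```

```text
clock: 5.95
ee_pos: [0.5853, 0.2308, 0.0844]
ee_rot: [0.292, 0.23, 0.925, -0.072]
ft_force: [-6.7, -0.4, 8.9]
finger_gap: 0.0323
grasp_force: 58.5
t 5.95 turn [ 0.0006  0.0086 -0.017 ] shift now-axes [ 0.023  -0.0145  0.0566] shift goal-axes [ 0.023  -0.0145  0.0567]
```

```bash
python3 -m crank '[{"ax":0,"ay":0,"az":0,"x":0,"y":0,"z":-0.25,"gripper":0.6},{"ax":0,"ay":0,"az":0,"x":0,"y":0,"z":-0.25,"gripper":0.6},{"ax":0,"ay":0,"az":0,"x":0,"y":0,"z":-0.3,"gripper":0.6},{"ax":0,"ay":0,"az":0,"x":0.5,"y":0,"z":-0.35,"gripper":0.6},{"ax":0,"ay":0,"az":0,"x":0.6,"y":0,"z":-0.42,"gripper":0.6},{"ax":0,"ay":0,"az":0,"x":0.6,"y":0,"z":-0.42,"gripper":0.6},{"ax":0,"ay":0,"az":0,"x":0.6,"y":0,"z":-0.42,"gripper":0.6},{"ax":0,"ay":0,"az":0,"x":0.6,"y":0,"z":-0.42,"gripper":0.6},{"ax":0,"ay":0,"az":0,"x":0,"y":0,"z":0,"gripper":0.6},{"ax":0,"ay":0,"az":0,"x":0,"y":0,"z":0,"gripper":0.6}]'
python3 -c "
from m import *
print(ctrl.get_state()['joints'])
go(np.array([.56,-.18,.25]),Rst(-.03,0))"
```

```text
clock: 6.78
ee_pos: [0.4425, 0.3077, 0.1093]
ee_rot: [0.292, 0.227, 0.926, -0.071]
ft_force: [0.7, 0.1, -1.9]
finger_gap: 0.0318
grasp_force: 61.2
[-1.4238  0.6624  0.5254  2.1688  0.7633  0.4317 -0.6213]
t 6.7833 turn [-1.135   4.9959 -3.6406] shift now-axes [-8.777  -9.4489  1.8269] shift goal-axes [ -3.3016 -12.099   -3.5169]
```

```bash
python3 -m crank '[{"ax":0,"ay":0,"az":0,"x":-0.4,"y":0,"z":-0.57,"gripper":0.6},{"ax":0,"ay":0,"az":0,"x":-0.4,"y":0,"z":-0.57,"gripper":0.6},{"ax":0,"ay":0,"az":0,"x":-0.4,"y":0,"z":-0.57,"gripper":0.6},{"ax":0,"ay":0,"az":0,"x":-0.4,"y":0,"z":-0.57,"gripper":0.6},{"ax":0,"ay":0,"az":0,"x":-0.4,"y":0,"z":-0.57,"gripper":0.6},{"ax":-0.16,"ay":0.71,"az":-0.52,"x":0,"y":0,"z":0,"gripper":0.6},{"ax":-0.16,"ay":0.71,"az":-0.52,"x":0,"y":0,"z":0,"gripper":0.6},{"ax":-0.16,"ay":0.71,"az":-0.52,"x":0,"y":0,"z":0,"gripper":0.6},{"ax":-0.16,"ay":0.71,"az":-0.52,"x":0,"y":0,"z":0,"gripper":0.6},{"ax":-0.16,"ay":0.71,"az":-0.52,"x":0,"y":0,"z":0,"gripper":0.6},{"ax":-0.16,"ay":0.71,"az":-0.52,"x":0,"y":0,"z":0,"gripper":0.6},{"ax":-0.16,"ay":0.71,"az":-0.52,"x":0,"y":0,"z":0,"gripper":0.6},{"ax":0,"ay":0,"az":0,"x":0,"y":0,"z":0,"gripper":0.6}]'
python3 -c "
from m import *
print(ctrl.get_state()['joints'])
go(np.array([.56,-.18,.2]),Rst(-.03,0))"
```

```text
clock: 7.87
ee_pos: [0.448, 0.3011, 0.2489]
ee_rot: [0.005, 0.023, 1.0, -0.003]
ft_force: [1.4, -0.4, -3.6]
finger_gap: 0.0321
grasp_force: 61.0
[-0.7352  0.3697  0.0698  1.7963 -0.0176  0.973   0.8648]
t 7.8667 turn [-0.0484  0.0801 -0.1311] shift now-axes [ -3.3348 -11.88     1.324 ] shift goal-axes [ -3.1597 -11.9384   1.2236]
```

```bash
python3 -m crank '[{"ax":-0.05,"ay":0.08,"az":-0.13,"x":0,"y":-0.8,"z":-0.3,"gripper":0.6},{"ax":0,"ay":0,"az":0,"x":0,"y":-0.9,"z":-0.3,"gripper":0.6},{"ax":0,"ay":0,"az":0,"x":0,"y":-0.9,"z":0,"gripper":0.6},{"ax":0,"ay":0,"az":0,"x":0,"y":-0.9,"z":0,"gripper":0.6},{"ax":0,"ay":0,"az":0,"x":0,"y":-0.9,"z":0,"gripper":0.6},{"ax":0,"ay":0,"az":0,"x":0,"y":-0.9,"z":0,"gripper":0.6},{"ax":0,"ay":0,"az":0,"x":0,"y":-0.9,"z":0,"gripper":0.6},{"ax":0,"ay":0,"az":0,"x":-0.3,"y":-0.9,"z":0,"gripper":0.6},{"ax":0,"ay":0,"az":0,"x":-0.5,"y":-0.9,"z":0,"gripper":0.6},{"ax":0,"ay":0,"az":0,"x":-0.5,"y":-0.9,"z":0,"gripper":0.6},{"ax":0,"ay":0,"az":0,"x":-0.5,"y":-0.9,"z":0,"gripper":0.6},{"ax":0,"ay":0,"az":0,"x":-0.5,"y":-0.9,"z":0,"gripper":0.6},{"ax":0,"ay":0,"az":0,"x":-0.5,"y":-0.9,"z":0,"gripper":0.6},{"ax":0,"ay":0,"az":0,"x":-0.4,"y":-0.3,"z":0,"gripper":0.6},{"ax":0,"ay":0,"az":0,"x":0,"y":0,"z":0,"gripper":0.6},{"ax":0,"ay":0,"az":0,"x":0,"y":0,"z":0,"gripper":0.6}]'
python3 - <<'E'
from m import *
go(np.array([.56,-.18,.2]),Rst(-.03,0))
c=cam('wrist'); T=cam('top'); tm=(.605,-.226)
im=c['color'].copy()
for q,z in [((-.145,-.095),.07),((-.145,.095),.07),((.145,.095),.07),((.145,-.095),.07),((-.145,.095),.005),((.145,.095),.005),((-.145,-.095),.005)]:
    w=R.from_euler('z',-.03).apply([q[0],q[1],z])+[*tm,0]
    for cc,i in((c,im),(T,T['color'])):
        r,k=proj(cc,w); cv2.circle(i,(int(k),int(r)),2,(0,0,255),-1)
t=cv2.resize(T['color'][150:310,330:510],None,fx=2.67,fy=2.67)
cv2.imwrite('pics/p1.png',cv2.resize(np.hstack([im[:427],t[:427]]),(800,305)))
for n in('tote','bottle'): print(n,[(round(d['confidence'],2),np.round(d['point'],1).tolist()) for d in ctrl.pinpoint('wrist',n)][:3])
print('col',ctrl.pinpoint('wrist','column_a'))
E
```

```text
clock: 9.2
ee_pos: [0.5588, -0.1748, 0.2725]
ee_rot: [0.0, 0.015, 1.0, -0.001]
ft_force: [-0.5, 1.0, -4.1]
finger_gap: 0.0318
grasp_force: 61.2
t 9.2 turn [-0.0237  0.0073  0.0003] shift now-axes [-0.0331 -0.1236  1.8124] shift goal-axes [-0.0347 -0.1288  1.812 ]
tote []
bottle [(0.77, [322.2, 243.5])]
col [{'point': [338.1, 313.2], 'confidence': 0.95}, {'point': [322.7, 237.6], 'confidence': 0.16}]
```

View pics/p1.png

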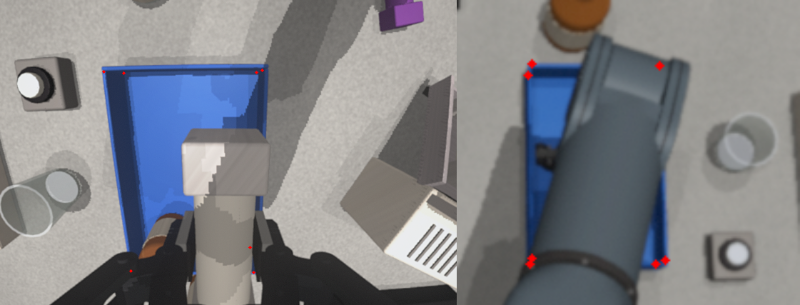

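Wrist view: column held level, its cap at about (430,160) over the tote floor, tote model dots on the rim corners; bottle at lower left clear.

```bash
python3 -m crank '[{"ax":-0.02,"ay":0,"az":0,"x":0,"y":-0.13,"z":0.6,"gripper":0.6},{"ax":0,"ay":0,"az":0,"x":0,"y":0,"z":0.8,"gripper":0.6},{"ax":0,"ay":0,"az":0,"x":0,"y":0,"z":0.8,"gripper":0.6},{"ax":0,"ay":0,"az":0,"x":0,"y":0,"z":0.8,"gripper":0.6},{"ax":0,"ay":0,"az":0,"x":0,"y":0,"z":0.8,"gripper":0.6},{"ax":0,"ay":0,"az":0,"x":0,"y":0,"z":0.8,"gripper":0.6},{"ax":0,"ay":0,"az":0,"x":0,"y":0,"z":0.6,"gripper":0.6},{"ax":0,"ay":0,"az":0,"x":0,"y":0,"z":0.4,"gripper":0.6},{"ax":0,"ay":0,"az":0,"x":0,"y":0,"z":0.1,"gripper":0.6},{"ax":0,"ay":0,"az":0,"x":0,"y":0,"z":0,"gripper":0.6},{"ax":0,"ay":0,"az":0,"x":0,"y":0,"z":0,"gripper":0.6}]'
```

```text
clock: 10.37
ee_pos: [0.5601, -0.1789, 0.046]
ee_rot: [0.002, 0.013, 1.0, 0.001]
ft_force: [0.9, 0.5, -2.9]
finger_gap: 0.0321
grasp_force: 61.1
```

```bash
python3 -m crank '[{"ax":0,"ay":0,"az":0,"x":0,"y":0,"z":0.2,"gripper":0.6},{"ax":0,"ay":0,"az":0,"x":0,"y":0,"z":0.12,"gripper":0.6},{"ax":0,"ay":0,"az":0,"x":0,"y":0,"z":0,"gripper":0.6},{"ax":0,"ay":0,"az":0,"x":0,"y":0,"z":0,"gripper":0.6}]'
python3 -m crank '[{"ax":0,"ay":0,"az":0,"x":0,"y":0,"z":0.05,"gripper":0.6},{"ax":0,"ay":0,"az":0,"x":0,"y":0,"z":0,"gripper":0.6}]'
python3 -m crank '[{"ax":0,"ay":0,"az":0,"x":0,"y":0,"z":0.05,"gripper":0.6},{"ax":0,"ay":0,"az":0,"x":0,"y":0,"z":0,"gripper":0.6}]'
```

```text
clock: 10.7
ee_pos: [0.5596, -0.1789, 0.0323]
ee_rot: [0.001, 0.013, 1.0, 0.001]
ft_force: [0.0, -0.3, -2.9]
finger_gap: 0.0321
grasp_force: 61.2
clock: 10.87
ee_pos: [0.56, -0.1791, 0.0306]
ee_rot: [0.001, 0.013, 1.0, 0.001]
ft_force: [-0.6, 0.2, -1.2]
finger_gap: 0.032
grasp_force: 61.4
clock: 11.03
ee_pos: [0.56, -0.1792, 0.0303]
ee_rot: [0.002, 0.013, 1.0, 0.001]
ft_force: [-5.3, 1.8, 21.0]
finger_gap: 0.0317
grasp_force: 63.7
```

```bash
python3 -m crank '[{"ax":0,"ay":0,"az":0,"x":0,"y":0,"z":-0.02,"gripper":0.2},{"ax":0,"ay":0,"az":0,"x":0,"y":0,"z":0,"gripper":0},{"ax":0,"ay":0,"az":0,"x":0,"y":0,"z":0,"gripper":-0.15},{"ax":0,"ay":0,"az":0,"x":0,"y":0,"z":0,"gripper":-0.15},{"ax":0,"ay":0,"az":0,"x":0,"y":0,"z":0,"gripper":-0.15},{"ax":0,"ay":0,"az":0,"x":0,"y":0,"z":-0.4,"gripper":-0.15},{"ax":0,"ay":0,"az":0,"x":0,"y":0,"z":-0.8,"gripper":-0.15},{"ax":0,"ay":0,"az":0,"x":0,"y":0,"z":-0.9,"gripper":-0.15},{"ax":0,"ay":0,"az":0,"x":0,"y":0,"z":-0.9,"gripper":-0.15},{"ax":0,"ay":0,"az":0,"x":0,"y":0,"z":-0.9,"gripper":-0.25},{"ax":0,"ay":0,"az":0,"x":0,"y":0,"z":-0.9,"gripper":-0.25},{"ax":0,"ay":0,"az":0,"x":0,"y":0,"z":-0.9,"gripper":-0.25},{"ax":0,"ay":0,"az":0,"x":0,"y":0,"z":0,"gripper":-0.25}]'
python3 - <<'E'
from m import *
c=cam('wrist')
for d in ctrl.pinpoint('wrist','column_a')[:2]:
    print(d['confidence'],atz(c,*d['point'],.025))
for d in ctrl.pinpoint('wrist','bottle')[:2]:
    print('bottle',d['confidence'],atz(c,*d['point'],.005))
pre=col(P,-.088,-.008,.11); pre0=st(P,(-.2,-.088,.27))
print(pre,pre0,ctrl.get_state()['joints'])
go(pre0,Rst(P[2],np.radians(35)))
E
```

```text
clock: 12.12
ee_pos: [0.562, -0.1807, 0.2644]
ee_rot: [0.007, 0.013, 1.0, -0.001]
ft_force: [0.9, 0.1, -0.6]
finger_gap: 0.0534
grasp_force: 0.0
0.93 [ 0.5682 -0.1803  0.025 ]
bottle 0.61 [ 0.8336 -0.2008  0.005 ]
bottle 0.5 [ 0.6272 -0.4452  0.005 ]
[0.4897 0.181  0.1705] [0.3743 0.2417 0.27  ] [ 0.0635  0.4432  0.2547  1.6694 -0.1281  1.0429  1.9038]
t 12.2667 turn [ 1.1843 -4.98    3.6931] shift now-axes [ 4.8927 10.3976 -0.3185] shift goal-axes [ 7.1789  7.1587 -5.4192]
```

```bash
python3 -c "
from m import *
pre0=col(P,-.088,-.02,.18); print(pre0); go(pre0,Rst(P[2],np.radians(35)))"
```

```text
[0.4455 0.2042 0.221 ]
t 12.2667 turn [ 1.1843 -4.98    3.6931] shift now-axes [3.0942 9.5066 0.9108] shift goal-axes [ 6.2359  7.1587 -3.2628]
```

```bash
python3 -m crank '[{"ax":0,"ay":0,"az":0,"x":0.75,"y":0.6,"z":0,"gripper":-0.25},{"ax":0,"ay":0,"az":0,"x":0.75,"y":0.65,"z":0,"gripper":-0.25},{"ax":0,"ay":0,"az":0,"x":0.75,"y":0.65,"z":0,"gripper":-0.25},{"ax":0,"ay":0,"az":0,"x":0.75,"y":0.65,"z":0,"gripper":-0.25},{"ax":0,"ay":0,"az":0,"x":0.1,"y":0.95,"z":0,"gripper":-0.25},{"ax":0,"ay":0,"az":0,"x":0,"y":0.95,"z":0,"gripper":-0.25},{"ax":0,"ay":0,"az":0,"x":0,"y":0.95,"z":0,"gripper":-0.25},{"ax":0,"ay":0,"az":0,"x":0,"y":0.95,"z":0,"gripper":-0.25},{"ax":0,"ay":0,"az":0,"x":0,"y":0.95,"z":0.1,"gripper":-0.25},{"ax":0,"ay":0,"az":0,"x":0,"y":0.95,"z":0.1,"gripper":-0.25},{"ax":0,"ay":0,"az":0,"x":0,"y":0.95,"z":0.1,"gripper":-0.25},{"ax":0.17,"ay":-0.71,"az":0.53,"x":0,"y":0.3,"z":0,"gripper":-0.25},{"ax":0.17,"ay":-0.71,"az":0.53,"x":0,"y":0,"z":0,"gripper":-0.25},{"ax":0.17,"ay":-0.71,"az":0.53,"x":0,"y":0,"z":0,"gripper":-0.25},{"ax":0.17,"ay":-0.71,"az":0.53,"x":0,"y":0,"z":0,"gripper":-0.25},{"ax":0.17,"ay":-0.71,"az":0.53,"x":0,"y":0,"z":0,"gripper":-0.25},{"ax":0.17,"ay":-0.71,"az":0.53,"x":0,"y":0,"z":0,"gripper":-0.25},{"ax":0.17,"ay":-0.71,"az":0.53,"x":0,"y":0,"z":0,"gripper":-0.25},{"ax":0,"ay":0,"az":0,"x":0,"y":0,"z":0,"gripper":-0.25}]'
python3 - <<'E'
from m import *
c=cam('wrist'); print(ctrl.get_state()['joints'])
n=R.from_euler('z',P[2]).apply([-s35,0,c35]); P0=st(P,(0,0,.085))
for t in('column_a','unfinished','tray_lip'):
  for d in ctrl.pinpoint('wrist',t)[:2]:
    o,dd=ray(c,*d['point']); x=o+dd*((P0-o)@n)/(dd@n); print(t,d['confidence'],R.from_euler('z',-P[2]).apply(x-st(P,(0,0,0))))
go(col(P,-.088,-.008,.08),Rst(P[2],np.radians(35)))
E
```

```text
clock: 13.85
ee_pos: [0.4424, 0.2038, 0.242]
ee_rot: [0.251, 0.2, 0.945, -0.069]
ft_force: [-1.4, 0.3, 0.0]
finger_gap: 0.0536
grasp_force: 0.0
[-1.2083  0.2635  0.4036  2.1833  0.6664  0.6801 -0.1848]
column_a 0.96 [-0.1301 -0.285  -0.0061]
column_a 0.77 [-0.0008 -0.0877  0.0844]
unfinished 0.82 [0.001  0.0807 0.0857]
tray_lip 0.83 [-0.0549 -0.0014  0.0466]
t 14.05 turn [ 0.058  -0.7392  0.5437] shift now-axes [-0.2191  0.044   2.947 ] shift goal-axes [0.0466 0.0702 2.9542]
```

```bash
python3 -m crank '[{"ax":0.05,"ay":-0.74,"az":0.54,"x":0,"y":0,"z":0,"gripper":-0.25},{"ax":0,"ay":0,"az":0,"x":0.01,"y":0.02,"z":0.7,"gripper":-0.25},{"ax":0,"ay":0,"az":0,"x":0.01,"y":0.02,"z":0.75,"gripper":-0.25},{"ax":0,"ay":0,"az":0,"x":0.01,"y":0.02,"z":0.75,"gripper":-0.25},{"ax":0,"ay":0,"az":0,"x":0.01,"y":0.02,"z":0.75,"gripper":-0.25},{"ax":0,"ay":0,"az":0,"x":0,"y":0,"z":0.5,"gripper":-0.25},{"ax":0,"ay":0,"az":0,"x":0,"y":0,"z":0,"gripper":-0.25},{"ax":0,"ay":0,"az":0,"x":0,"y":0,"z":0,"gripper":-0.25}]'
python3 -c "
from m import *
go(col(P,-.088,-.008,.002),Rst(P[2],np.radians(35)))"
```

```text
clock: 14.72
ee_pos: [0.5139, 0.1671, 0.1281]
ee_rot: [0.283, 0.224, 0.93, -0.073]
ft_force: [-0.0, -0.1, 0.9]
finger_gap: 0.0529
grasp_force: 0.0
t 14.7167 turn [-0.0257 -0.1483  0.1033] shift now-axes [-0.0638  0.0281  1.4296] shift goal-axes [-0.0381  0.0243  1.4306]
```

```bash
python3 -m crank '[{"ax":-0.03,"ay":-0.15,"az":0.1,"x":-0.04,"y":0.02,"z":0.4,"gripper":-0.25},{"ax":0,"ay":0,"az":0,"x":0,"y":0,"z":0.5,"gripper":-0.25},{"ax":0,"ay":0,"az":0,"x":0,"y":0,"z":0.5,"gripper":-0.25},{"ax":0,"ay":0,"az":0,"x":0,"y":0,"z":0,"gripper":-0.25},{"ax":0,"ay":0,"az":0,"x":0,"y":0,"z":0,"gripper":0},{"ax":0,"ay":0,"az":0,"x":0,"y":0,"z":0,"gripper":0.1},{"ax":0,"ay":0,"az":0,"x":0,"y":0,"z":0,"gripper":0.4},{"ax":0,"ay":0,"az":0,"x":0,"y":0,"z":0,"gripper":0.6},{"ax":0,"ay":0,"az":0,"x":0,"y":0,"z":0,"gripper":0.6},{"ax":0,"ay":0,"az":0,"x":0,"y":0,"z":0,"gripper":0.6},{"ax":0,"ay":0,"az":0,"x":0,"y":0,"z":0,"gripper":0.6}]' 60
python3 -c "
from m import *
go(col(P,-.088,-.008,.002),Rst(P[2],np.radians(35)))"
```

```text
clock: 15.63
ee_pos: [0.5372, 0.157, 0.0952]
ee_rot: [0.293, 0.227, 0.926, -0.071]
ft_force: [-8.9, 1.2, 14.3]
finger_gap: 0.0293
grasp_force: 58.3
t 15.6333 turn [0.031  0.0052 0.0122] shift now-axes [ 0.0095 -0.0255  0.3951] shift goal-axes [ 0.0092 -0.024   0.3952]
```

The grip sits 16 mm too high; open again, seat lower, and regrip.

```bash
python3 -m crank '[{"ax":0,"ay":0,"az":0,"x":0,"y":0,"z":0,"gripper":0.2},{"ax":0,"ay":0,"az":0,"x":0,"y":0,"z":0,"gripper":-0.1},{"ax":0,"ay":0,"az":0,"x":0,"y":0,"z":0,"gripper":-0.25},{"ax":0,"ay":0,"az":0,"x":0,"y":0,"z":0,"gripper":-0.25},{"ax":0,"ay":0,"az":0,"x":0,"y":0,"z":0,"gripper":-0.25}]'
python3 -c "
from m import *
go(col(P,-.088,-.008,.002),Rst(P[2],np.radians(35)))"
```

```text
clock: 16.05
ee_pos: [0.5376, 0.1577, 0.0936]
ee_rot: [0.292, 0.227, 0.927, -0.071]
ft_force: [0.2, 0.2, 1.0]
finger_gap: 0.0532
grasp_force: 0.0
t 16.05 turn [ 0.0305 -0.007   0.0278] shift now-axes [-0.0127 -0.0442  0.3621] shift goal-axes [-0.0126 -0.0428  0.3623]
```

Free now, so it was just a shortfall in the rows.

```bash
python3 -m crank '[{"ax":0.03,"ay":0,"az":0.03,"x":-0.01,"y":-0.04,"z":0.18,"gripper":-0.25},{"ax":0,"ay":0,"az":0,"x":0,"y":0,"z":0.18,"gripper":-0.25},{"ax":0,"ay":0,"az":0,"x":0,"y":0,"z":0,"gripper":-0.25},{"ax":0,"ay":0,"az":0,"x":0,"y":0,"z":0,"gripper":-0.25}]' 60
python3 -c "
from m import *
go(col(P,-.088,-.008,.002),Rst(P[2],np.radians(35)))"
```

```text
clock: 16.38
ee_pos: [0.5444, 0.1516, 0.0818]
ee_rot: [0.291, 0.229, 0.926, -0.072]
ft_force: [0.9, -0.0, 0.2]
finger_gap: 0.0536
grasp_force: 0.0
t 16.3833 turn [-0.0093 -0.0106 -0.0047] shift now-axes [-0.0015  0.0119 -0.0073] shift goal-axes [-0.0015  0.0119 -0.0073]
```

```bash
python3 -m crank '[{"ax":0,"ay":0,"az":0,"x":0,"y":0,"z":0,"gripper":0},{"ax":0,"ay":0,"az":0,"x":0,"y":0,"z":0,"gripper":0.1},{"ax":0,"ay":0,"az":0,"x":0,"y":0,"z":0,"gripper":0.4},{"ax":0,"ay":0,"az":0,"x":0,"y":0,"z":0,"gripper":0.6},{"ax":0,"ay":0,"az":0,"x":0,"y":0,"z":0,"gripper":0.6},{"ax":0,"ay":0,"az":0,"x":0,"y":0,"z":0,"gripper":0.6}]' 60
python3 -c "
from m import *
go(col(P,-.088,-.008,.002),Rst(P[2],np.radians(35)))"
```

```text
clock: 16.88
ee_pos: [0.5443, 0.1524, 0.0824]
ee_rot: [0.292, 0.229, 0.926, -0.072]
ft_force: [-5.2, 3.0, 7.8]
finger_gap: 0.0322
grasp_force: 58.6
t 16.8833 turn [ 0.0039 -0.0054 -0.0063] shift now-axes [-0.0018 -0.0033  0.0128] shift goal-axes [-0.0017 -0.0033  0.0128]
```

```bash
python3 -m crank '[{"ax":0,"ay":0,"az":0,"x":0,"y":0,"z":-0.25,"gripper":0.6},{"ax":0,"ay":0,"az":0,"x":0,"y":0,"z":-0.25,"gripper":0.6},{"ax":0,"ay":0,"az":0,"x":0,"y":0,"z":-0.3,"gripper":0.6},{"ax":0,"ay":0,"az":0,"x":0.5,"y":0,"z":-0.35,"gripper":0.6},{"ax":0,"ay":0,"az":0,"x":0.6,"y":0,"z":-0.42,"gripper":0.6},{"ax":0,"ay":0,"az":0,"x":0.6,"y":0,"z":-0.42,"gripper":0.6},{"ax":0,"ay":0,"az":0,"x":0.4,"y":0,"z":-0.28,"gripper":0.6},{"ax":0,"ay":0,"az":0,"x":0,"y":0,"z":0,"gripper":0.6},{"ax":0,"ay":0,"az":0,"x":0,"y":0,"z":0,"gripper":0.6}]'
python3 -c "
from m import *
s=ctrl.get_state();print(s['joints'],R.from_euler('z',-P[2]).apply(s['ee_pos']-st(P,(0,0,0))))
go(np.array([.56,-.265,.25]),Rst(-.03,0))"
```

```text
clock: 17.63
ee_pos: [0.4367, 0.2096, 0.1082]
ee_rot: [0.291, 0.228, 0.926, -0.072]
ft_force: [1.0, 0.1, -2.4]
finger_gap: 0.0319
grasp_force: 60.5
[-1.3284  0.6095  0.532   2.3706  1.2491  0.3188 -1.0228] [-0.1298 -0.0874  0.1082]
t 17.6333 turn [-1.1467  4.989  -3.6488] shift now-axes [-8.779  -9.0834  1.8011] shift goal-axes [ -3.4365 -11.7661  -3.5459]
```

```bash
python3 -m crank '[{"ax":0,"ay":0,"az":0,"x":-0.4,"y":0,"z":-0.57,"gripper":0.6},{"ax":0,"ay":0,"az":0,"x":-0.4,"y":0,"z":-0.57,"gripper":0.6},{"ax":0,"ay":0,"az":0,"x":-0.4,"y":0,"z":-0.57,"gripper":0.6},{"ax":0,"ay":0,"az":0,"x":-0.4,"y":0,"z":-0.57,"gripper":0.6},{"ax":0,"ay":0,"az":0,"x":-0.4,"y":0,"z":-0.57,"gripper":0.6},{"ax":0,"ay":0,"az":0,"x":-0.4,"y":0,"z":-0.57,"gripper":0.6},{"ax":-0.16,"ay":0.71,"az":-0.52,"x":0,"y":0,"z":0,"gripper":0.6},{"ax":-0.16,"ay":0.71,"az":-0.52,"x":0,"y":0,"z":0,"gripper":0.6},{"ax":-0.16,"ay":0.71,"az":-0.52,"x":0,"y":0,"z":0,"gripper":0.6},{"ax":-0.16,"ay":0.71,"az":-0.52,"x":0,"y":0,"z":0,"gripper":0.6},{"ax":-0.16,"ay":0.71,"az":-0.52,"x":0,"y":0,"z":0,"gripper":0.6},{"ax":-0.16,"ay":0.71,"az":-0.52,"x":0,"y":0,"z":0,"gripper":0.6},{"ax":-0.16,"ay":0.71,"az":-0.52,"x":0,"y":0,"z":0,"gripper":0.6},{"ax":0,"ay":0,"az":0,"x":0,"y":0,"z":0,"gripper":0.6},{"ax":0,"ay":0,"az":0,"x":0,"y":0,"z":0,"gripper":0.6}]'
python3 -c "
from m import *
print(ctrl.get_state()['joints'])
go(np.array([.56,-.265,.25]),Rst(-.03,0))"
```

```text
clock: 18.88
ee_pos: [0.4386, 0.204, 0.2737]
ee_rot: [0.041, 0.054, 0.998, -0.017]
ft_force: [0.5, 0.6, -3.0]
finger_gap: 0.0322
grasp_force: 60.4
[-0.7572  0.2405  0.2146  1.9312  0.0304  0.9272  0.8951]
t 18.8833 turn [-0.2769  0.6899 -0.6511] shift now-axes [ -4.2054 -11.3004   1.2891] shift goal-axes [ -3.3866 -11.6286   0.5931]
```

```bash
python3 -m crank '[{"ax":-0.28,"ay":0.69,"az":-0.65,"x":0,"y":0,"z":0,"gripper":0.6},{"ax":0,"ay":0,"az":0,"x":0,"y":-0.9,"z":0,"gripper":0.6},{"ax":0,"ay":0,"az":0,"x":0,"y":-0.9,"z":0,"gripper":0.6},{"ax":0,"ay":0,"az":0,"x":0,"y":-0.9,"z":0,"gripper":0.6},{"ax":0,"ay":0,"az":0,"x":0,"y":-0.9,"z":0,"gripper":0.6},{"ax":0,"ay":0,"az":0,"x":0,"y":-0.9,"z":0,"gripper":0.6},{"ax":0,"ay":0,"az":0,"x":-0.3,"y":-0.85,"z":0,"gripper":0.6},{"ax":0,"ay":0,"az":0,"x":-0.45,"y":-0.85,"z":0,"gripper":0.6},{"ax":0,"ay":0,"az":0,"x":-0.45,"y":-0.85,"z":0,"gripper":0.6},{"ax":0,"ay":0,"az":0,"x":-0.45,"y":-0.85,"z":0,"gripper":0.6},{"ax":0,"ay":0,"az":0,"x":-0.45,"y":-0.85,"z":0,"gripper":0.6},{"ax":0,"ay":0,"az":0,"x":-0.45,"y":-0.85,"z":0,"gripper":0.6},{"ax":0,"ay":0,"az":0,"x":-0.45,"y":-0.85,"z":0,"gripper":0.6},{"ax":0,"ay":0,"az":0,"x":-0.4,"y":-0.85,"z":0,"gripper":0.6},{"ax":0,"ay":0,"az":0,"x":0,"y":-0.3,"z":0,"gripper":0.6},{"ax":0,"ay":0,"az":0,"x":0,"y":0,"z":0,"gripper":0.6},{"ax":0,"ay":0,"az":0,"x":0,"y":0,"z":0,"gripper":0.6}]'
python3 - <<'E'
from m import *
print(ctrl.get_state()['joints'])
go(np.array([.56,-.265,.046]),Rst(-.03,0))
c=cam('wrist'); im=c['color'].copy()
cv2.imwrite('pics/p2.png',im)
E
```

```text
clock: 20.3
ee_pos: [0.562, -0.2603, 0.2721]
ee_rot: [-0.002, 0.013, 1.0, 0.0]
ft_force: [0.5, 0.1, -2.5]
finger_gap: 0.032
grasp_force: 60.5
[ 0.1366  0.4937  0.3564  1.5595 -0.1829  1.1252  2.0787]
t 20.3 turn [ 0.0029 -0.0311  0.037 ] shift now-axes [ 0.025  -0.121   5.6517] shift goal-axes [ 0.0455 -0.1192  5.6516]
```

View pics/p2.png

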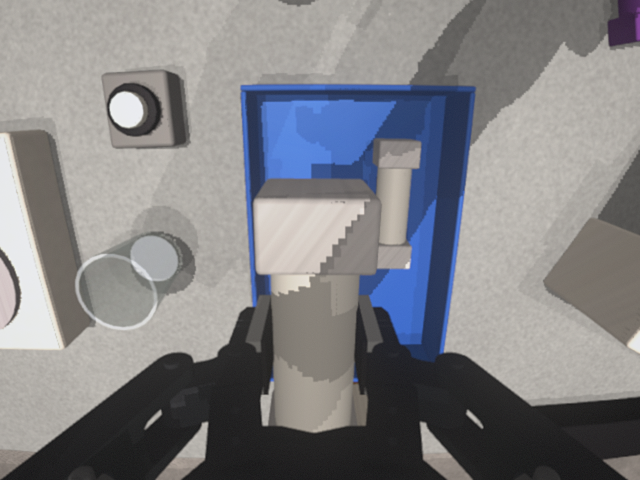

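First column lies flat at (395,205); the held one is over the free strip beside it. Lower it.

```bash
python3 -m crank '[{"ax":0,"ay":-0.03,"az":0.03,"x":0.1,"y":-0.12,"z":0.6,"gripper":0.6},{"ax":0,"ay":0,"az":0,"x":0.1,"y":0,"z":0.8,"gripper":0.6},{"ax":0,"ay":0,"az":0,"x":0.05,"y":0,"z":0.8,"gripper":0.6},{"ax":0,"ay":0,"az":0,"x":0,"y":0,"z":0.8,"gripper":0.6},{"ax":0,"ay":0,"az":0,"x":0,"y":0,"z":0.8,"gripper":0.6},{"ax":0,"ay":0,"az":0,"x":0,"y":0,"z":0.8,"gripper":0.6},{"ax":0,"ay":0,"az":0,"x":0,"y":0,"z":0.6,"gripper":0.6},{"ax":0,"ay":0,"az":0,"x":0,"y":0,"z":0.4,"gripper":0.6},{"ax":0,"ay":0,"az":0,"x":0,"y":0,"z":0.1,"gripper":0.6},{"ax":0,"ay":0,"az":0,"x":0,"y":0,"z":0,"gripper":0.6},{"ax":0,"ay":0,"az":0,"x":0,"y":0,"z":0,"gripper":0.6}]'
```

```text
clock: 21.27
ee_pos: [0.5537, -0.2638, 0.0459]
ee_rot: [0.001, 0.012, 1.0, 0.001]
ft_force: [0.2, -0.7, -2.1]
finger_gap: 0.0322
grasp_force: 60.6
```

```bash
python3 -m crank '[{"ax":0,"ay":0,"az":0,"x":0,"y":0,"z":0.2,"gripper":0.6},{"ax":0,"ay":0,"az":0,"x":0,"y":0,"z":0.16,"gripper":0.6},{"ax":0,"ay":0,"az":0,"x":0,"y":0,"z":0,"gripper":0.6},{"ax":0,"ay":0,"az":0,"x":0,"y":0,"z":0,"gripper":0.6}]'
python3 -m crank '[{"ax":0,"ay":0,"az":0,"x":0,"y":0,"z":0.05,"gripper":0.6},{"ax":0,"ay":0,"az":0,"x":0,"y":0,"z":0,"gripper":0.6}]'
```

```text
clock: 21.6
ee_pos: [0.5529, -0.2644, 0.0304]
ee_rot: [0.001, 0.013, 1.0, 0.001]
ft_force: [-0.1, 1.1, -2.7]
finger_gap: 0.032
grasp_force: 60.6
clock: 21.77
ee_pos: [0.553, -0.2647, 0.0284]
ee_rot: [0.001, 0.013, 1.0, 0.001]
ft_force: [-0.0, -0.0, -2.7]
finger_gap: 0.0319
grasp_force: 60.6
```

```bash
python3 -m crank '[{"ax":0,"ay":0,"az":0,"x":0,"y":0,"z":0.05,"gripper":0.6},{"ax":0,"ay":0,"az":0,"x":0,"y":0,"z":0,"gripper":0.6}]'
```

```text
clock: 21.93
ee_pos: [0.5533, -0.2648, 0.0273]
ee_rot: [0.002, 0.013, 1.0, 0.001]
ft_force: [-1.7, 0.8, 6.1]
finger_gap: 0.0322
grasp_force: 61.4
```

```bash
python3 -m crank '[{"ax":0,"ay":0,"az":0,"x":0,"y":0,"z":0,"gripper":0.2},{"ax":0,"ay":0,"az":0,"x":0,"y":0,"z":0,"gripper":0},{"ax":0,"ay":0,"az":0,"x":0,"y":0,"z":0,"gripper":-0.15},{"ax":0,"ay":0,"az":0,"x":0,"y":0,"z":0,"gripper":-0.15},{"ax":0,"ay":0,"az":0,"x":0,"y":0,"z":0,"gripper":-0.15},{"ax":0,"ay":0,"az":0,"x":0,"y":0,"z":-0.4,"gripper":-0.15},{"ax":0,"ay":0,"az":0,"x":0,"y":0,"z":-0.8,"gripper":-0.15},{"ax":0,"ay":0,"az":0,"x":0,"y":0,"z":-0.9,"gripper":-0.15},{"ax":0,"ay":0,"az":0,"x":0,"y":0,"z":-0.9,"gripper":-0.15},{"ax":0,"ay":0,"az":0,"x":0,"y":0,"z":-0.9,"gripper":0.2},{"ax":0,"ay":0,"az":0,"x":0,"y":0,"z":-0.9,"gripper":1},{"ax":0,"ay":0,"az":0,"x":0.5,"y":-0.6,"z":-0.5,"gripper":1},{"ax":0,"ay":0,"az":0,"x":0.5,"y":-0.6,"z":0,"gripper":1},{"ax":0,"ay":0,"az":0,"x":0,"y":0,"z":0,"gripper":1},{"ax":0,"ay":0,"az":0,"x":0,"y":0,"z":0,"gripper":1}]'
python3 - <<'E'
from m import *
S,T,c=cam('scene'),cam('top'),cam('wrist'); cv2.imwrite('pics/b.png',c['color'])
L=[]
for n,cc in(('scene',S),('wrist',c)):
    for d in ctrl.pinpoint(n,'cleared_top')[:2]: print(n,d); 
    q=ctrl.pinpoint(n,'cleared_top')
    if q: L.append((cc,*q[0]['point'])); print(atz(cc,*q[0]['point'],.05))
if len(L)>1: print(tri(L))
for d in ctrl.pinpoint('wrist','column_a')[:3]: print(d['confidence'],atz(c,*d['point'],.025))
go(np.array([.467,-.434,.15]),Rst(-.03,0))
E
```

```text
clock: 23.18
ee_pos: [0.51, -0.3139, 0.2391]
ee_rot: [0.001, 0.015, 1.0, 0.0]
ft_force: [1.3, 0.5, 0.3]
finger_gap: -0.0001
grasp_force: 0.0
scene {'point': [167.1, 336.8], 'confidence': 0.52}
[ 0.469  -0.4298  0.05  ]
wrist {'point': [168.4, 174.2], 'confidence': 0.8}
wrist {'point': [305.3, 195.6], 'confidence': 0.53}
[ 0.4682 -0.4293  0.05  ]
(array([ 0.4686, -0.4294,  0.0501]), np.float64(0.0004240039495264531))
0.97 [ 0.5603 -0.2637  0.025 ]
0.77 [ 0.5667 -0.1796  0.025 ]
t 23.5833 turn [0.0186 0.0136 0.0445] shift now-axes [ 1.0477 -3.0985  2.1904] shift goal-axes [ 1.0276 -3.0992  2.199 ]
```

View pics/b.png

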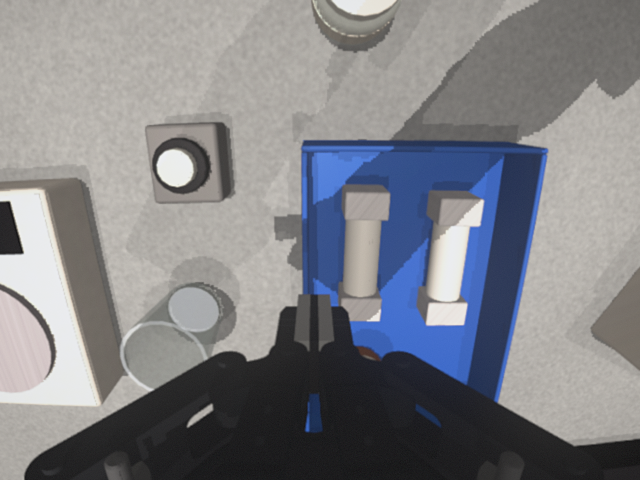

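Both columns lie flat in the tote, at (362,250) and (450,258). The button is at (178,168), triangulated to (0.468,-0.430,0.050), which fits the 40 mm console.

```bash
python3 -m crank '[{"ax":0,"ay":0,"az":0,"x":0.26,"y":-0.73,"z":0,"gripper":1},{"ax":0,"ay":0,"az":0,"x":0.26,"y":-0.73,"z":0,"gripper":1},{"ax":0,"ay":0,"az":0,"x":0.26,"y":-0.73,"z":0.2,"gripper":1},{"ax":0,"ay":0,"az":0,"x":0.26,"y":-0.73,"z":0.6,"gripper":1},{"ax":0,"ay":0,"az":0,"x":0,"y":0,"z":0.8,"gripper":1},{"ax":0,"ay":0,"az":0,"x":0,"y":0,"z":0.8,"gripper":1},{"ax":0,"ay":0,"az":0,"x":0,"y":0,"z":0.8,"gripper":1},{"ax":0,"ay":0,"az":0,"x":0,"y":0,"z":0.4,"gripper":1},{"ax":0,"ay":0,"az":0,"x":0,"y":0,"z":0,"gripper":1},{"ax":0,"ay":0,"az":0,"x":0,"y":0,"z":0,"gripper":1}]'
python3 -c "
from m import *
go(np.array([.468,-.430,.064]),Rst(-.03,0))"
```

```text
clock: 24.42
ee_pos: [0.467, -0.427, 0.0934]
ee_rot: [0.0, 0.013, 1.0, 0.001]
ft_force: [0.0, -0.4, 0.1]
finger_gap: -0.0
grasp_force: 0.0
t 24.4167 turn [0.0244 0.0045 0.0382] shift now-axes [-0.0262 -0.0767  0.736 ] shift goal-axes [-0.0269 -0.0745  0.7362]
```

```bash
python3 -m crank '[{"ax":0,"ay":0,"az":0,"x":-0.03,"y":-0.08,"z":0.3,"gripper":1},{"ax":0,"ay":0,"az":0,"x":0,"y":0,"z":0.3,"gripper":1},{"ax":0,"ay":0,"az":0,"x":0,"y":0,"z":0,"gripper":1},{"ax":0,"ay":0,"az":0,"x":0,"y":0,"z":0,"gripper":1}]'
python3 -m crank '[{"ax":0,"ay":0,"az":0,"x":0,"y":0,"z":0.1,"gripper":1},{"ax":0,"ay":0,"az":0,"x":0,"y":0,"z":0.1,"gripper":1},{"ax":0,"ay":0,"az":0,"x":0,"y":0,"z":0,"gripper":1}]'
```

```text
clock: 24.75
ee_pos: [0.4694, -0.4318, 0.0708]
ee_rot: [0.002, 0.013, 1.0, -0.0]
ft_force: [1.0, -1.6, 3.6]
finger_gap: 0.0
grasp_force: 1.8
clock: 25.0
ee_pos: [0.4695, -0.4322, 0.0688]
ee_rot: [0.004, 0.013, 1.0, -0.001]
ft_force: [-11.9, 11.6, 60.6]
finger_gap: 0.0002
grasp_force: 30.7
```

Hard stop reached; I'll back off and step down in small amounts to see whether the button really travels.

```bash
python3 -m crank '[{"ax":0,"ay":0,"az":0,"x":0,"y":0,"z":-0.3,"gripper":1},{"ax":0,"ay":0,"az":0,"x":0,"y":0,"z":-0.1,"gripper":1},{"ax":0,"ay":0,"az":0,"x":0,"y":0,"z":0,"gripper":1}]' | egrep 'pos|ft'
for i in 1 2 3 4 5; do python3 -m crank '[{"ax":0,"ay":0,"az":0,"x":0,"y":0,"z":0.05,"gripper":1},{"ax":0,"ay":0,"az":0,"x":0,"y":0,"z":0,"gripper":1}]' | egrep 'pos|ft'; done
```

```text
ee_pos: [0.4689, -0.431, 0.0794]
ft_force: [0.6, 0.1, -0.9]
ee_pos: [0.4681, -0.4302, 0.075]
ft_force: [0.4, -0.5, 1.5]
ee_pos: [0.4682, -0.4302, 0.073]
ft_force: [1.4, 0.2, 3.0]
ee_pos: [0.4682, -0.4303, 0.0714]
ft_force: [0.0, 1.4, 3.3]
ee_pos: [0.4682, -0.4304, 0.0702]
ft_force: [-0.3, 1.8, 5.6]
ee_pos: [0.4683, -0.4305, 0.0698]
ft_force: [-4.0, 5.7, 21.4]
```

The force runs as a soft spring from z≈0.076 to 0.070 (6 mm) and then meets a hard stop, so the button was fully down. Retract and check everything.

```bash
python3 -m crank '[{"ax":0,"ay":0,"az":0,"x":0,"y":0,"z":0,"gripper":1},{"ax":0,"ay":0,"az":0,"x":0,"y":0,"z":-0.3,"gripper":1},{"ax":0,"ay":0,"az":0,"x":0,"y":0,"z":-0.8,"gripper":1},{"ax":0,"ay":0,"az":0,"x":0,"y":0,"z":-0.8,"gripper":1},{"ax":0,"ay":0,"az":0,"x":0,"y":0,"z":-0.8,"gripper":1},{"ax":0,"ay":0,"az":0,"x":0,"y":0,"z":-0.8,"gripper":1},{"ax":0,"ay":0,"az":0,"x":0,"y":0,"z":0,"gripper":1},{"ax":0,"ay":0,"az":0,"x":0,"y":0,"z":0,"gripper":1}]' | egrep 'clock|pos|ft'
python3 - <<'E'
from m import *
S=cam('scene'); cv2.imwrite('pics/end.png',S['color'])
E
```

```text
clock: 26.75
ee_pos: [0.4685, -0.4316, 0.2098]
ft_force: [-0.1, -0.0, -0.3]
```

View pics/end.png

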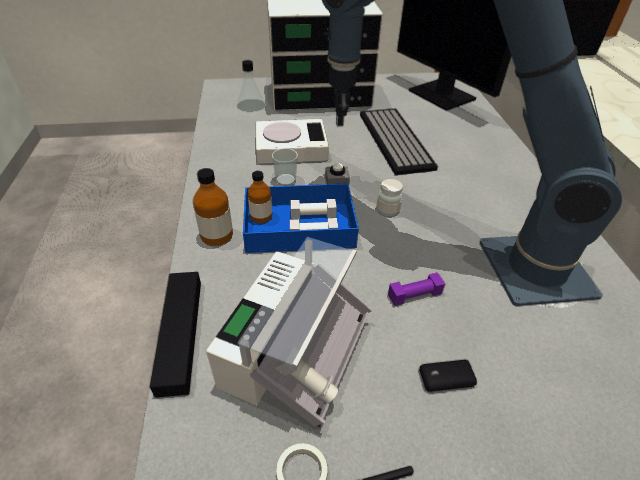

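The end picture shows both columns in the tote (≈315,215), the bottle upright at (260,200) as before, the unfinished column still in the tray at (318,383), the arm clear and the other things where they were.

```bash
python3 -c "
from rig import ctrl; print(ctrl.finish_job())"
```

```text
the job is handed in; nothing more can be done
None
```

Both finished columns lie flat in the tote, the button was pressed fully down (felt as 6 mm of spring travel to a hard stop) and released, and the job was handed in at about 27 s; no verdict came back, but the last picture showed the unfinished column, the bottle and the bench things in place.

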